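# Find the full carton by feel and slide it into the despatch guide

### The job

Three look-alike sealed cartons stand on the shop table; exactly one is packed with goods, the other two are nearly empty. Find the heavy one by raising one end of a carton about a centimetre, with its other end still on the table, and feeling the weight; then slide the heavy one along the table, never lifting a carton clear, lengthwise between the rails of the blue metal guide until its end rests gently against the stop. Leave the two light ones standing where they were and do not disturb the other things.

Things in the scene. Friction and masses are not known exactly. Their poses are not given: they have to be found in the camera images.
- carton_1: plain brown sealed carton, 84 mm long (its x), 48 mm wide (its y), 40 mm high, rigid, looks the same as the other two; origin at the centre of its underside, z up; it starts with x roughly away from the robot. Either full (0.5 to 0.75 kg) or nearly empty (about 0.15 kg), weight centred to within a few mm; the name tells nothing about which
- carton_1_near (a point): middle of the lower edge of carton_1's end at its x = -42 mm (the end nearer the robot at the start)
- carton_1_far (a point): middle of the lower edge of carton_1's end at its x = +42 mm
- carton_2: plain brown sealed carton, 84 mm long (its x), 48 mm wide (its y), 40 mm high, rigid, looks the same as the other two; origin at the centre of its underside, z up; it starts with x roughly away from the robot. Either full (0.5 to 0.75 kg) or nearly empty (about 0.15 kg), weight centred to within a few mm; the name tells nothing about which
- carton_2_near (a point): middle of the lower edge of carton_2's end at its x = -42 mm (the end nearer the robot at the start)
- carton_2_far (a point): middle of the lower edge of carton_2's end at its x = +42 mm
- carton_3: plain brown sealed carton, 84 mm long (its x), 48 mm wide (its y), 40 mm high, rigid, looks the same as the other two; origin at the centre of its underside, z up; it starts with x roughly away from the robot. Either full (0.5 to 0.75 kg) or nearly empty (about 0.15 kg), weight centred to within a few mm; the name tells nothing about which
- carton_3_near (a point): middle of the lower edge of carton_3's end at its x = -42 mm (the end nearer the robot at the start)
- carton_3_far (a point): middle of the lower edge of carton_3's end at its x = +42 mm
- guide_stop (a point): point on the table at the middle of the guide's stop face; x points into the stop, away from the mouth, z up. A glass showcase, 0.136 m high, stands close behind the stop. A carton slides in lengthwise over the bare table; its origin is 42 mm before this point when home
- card_terminal: dark hand-held payment terminal 164 x 67 x 50 mm lying on the right, bystander; origin centre of underside
- tape_roll: roll of tan tape, 93 mm across, 48 mm high, right of the guide, bystander; origin centre of underside
- pad_brooches: fixed black display stand right of the cartons, up to 0.295 m high; its nearest upright edge is at world y = -0.068 for x below 0.44, its low wire feet reach y = -0.054. The arm starts beyond it and must pass over it or in front of it
- pad_pendants: fixed black display stand, 0.205 m high, beyond and left of the cartons; its low wire feet (4 mm high) reach in to world x = 0.626 at y = 0.195 to 0.25, so the leftmost carton can slide straight ahead only until its far end is at x = 0.62, then must go to the right
- guide: the fixed blue metal despatch guide: a U without floor, screwed to the table, open toward the robot; same frame as guide_stop. Two side rails run 26 mm back from the stop, 54 mm apart inside, then flare to 67 mm apart, ending 39 mm from the stop; all 30 mm high. Low feet reach 53 mm to either side

How it is judged:
By the outcome, as a careful person would: the job done as asked, in the order asked, and still so for the second after the job is handed in, with the robot touching nothing.
It also fails if it takes over 72 s, if anything falls off the work surface, if the arm or the gripper's body presses on something with over 40 N, if the wrist force passes 120 N, or if a joint passes its speed limit or range.

### The arm

A 6-joint arm with a two-finger parallel gripper is mounted at the origin on a cart in front of the work surface, level with it; the furniture and walls round the work are solid. World frame = base frame: x ahead of the robot, y to its left, z up, the work surface at z = 0. Lengths are in m, angles in degrees, forces in N, time in s.
With the tool pointing down it reaches from about 0.25 to 0.725 m from the base axis. Payload 9.7 kg.
Tool frame: the origin (TCP) lies at the very end of the fingers, on their centre line; the grasp point (between the pads) lies 19 mm behind it; z points along the fingers, y is the direction in which the jaws open and shut (so a half turn about z gives the same grasp; the last joint's range is limited). The gripper opens to 85 mm and grips with 20 to 120 N. Pads are 22 mm wide; open, the fingers measure 114 mm over their backs; the gripper's body (76 mm by 85 mm) begins 54 mm behind the grasp point. The pads swing forward as they close: fully open they stand 13 mm farther back than shut.
Start: joints at [-72.938, 4.979, 10.078, 95.1, 0, 90], TCP at [0.161, -0.526, 0.231] pointing down, gripper open.
Joint ranges: [-179.16, 179.16], [-48.56, 103.87], [-65.8, 70.77], [-126.05, 130.52], [-82.76, 87.17], [-180, 180]. Speed limits (degrees/s): [127.2, 127.2, 147.25, 180, 180, 180].

### API

Orientations are given as [roll, pitch, yaw] about the fixed x, y, z axes, in that order (R = Rz(yaw) Ry(pitch) Rx(roll)).
In Python, from workcell import bot, camera, ticket gives the robot as it stands.
- The arm moves only by the shell command python3 -m jog 'ROWS' [FORCE]. ROWS is a JSON object of lists of equal length, an entry for each row: "turn": the turn, a rotation vector about the world's x, y, z each as a share of 8 degrees, from -1 to 1, a list of three; "delta_pos": the shift along the world's x, y, z each as a share of 50 mm, from -1 to 1, a list of three; "hand": the opening, from -1 (shut) to 1 (fully open). A call has exactly 10 rows; each row shifts and turns the commanded pose from where the row before left it; what a row does not reach is not made up. A row lasts 1/10 s, in which the tool goes at most 50 mm and 8.59 degrees, less where a joint would pass 70% of its speed; a pose out of reach is approached as far as the arm can. A call with a number of a shift or a turn outside -1 to 1 is refused whole. A call with a gripper value outside its range is refused whole. The fingers move at their own pace and stop on an object; FORCE is the grip in N (left out, the last holds). Time passes only in rows, so rows that do not move let the fingers close, or fill a call up. It gives the time, the measured TCP pose, the force and the opening at its end, in the units of the state.
- bot.get_obs(): the state, without advancing time (a new reading comes with each control period).
- camera(name): name is "scene" or "top" or "wrist"; returns a dict with "frame" (420x560x3 uint8, red, green, blue), "range_z" (420x560 float32, m along the optical axis (not along the pixel's ray), 0 where there is no reading), "fx", "fy", "cx", "cy" (pixels), "extrinsics" (4x4, takes a point from world to camera coordinates); the wrist camera has in their place "mount" (4x4, takes a point from camera to tool coordinates, whose origin is the TCP and whose axes are the flange's). Camera axes: x right, y up, looking along -z (the intrinsics and any distortion apply to the point x, -y, -z); pixel columns grow to the right and rows downward; lengths in m; the calibration is good to about 2 mm. A picture is of the moment at which its call begins: read the wrist's pose just before it.
- ticket.job_done(): hands the job in, once; it reports no verdict.
The state is a dict: "time": time; "q": joint angles; "qd": joint speeds; "joint_efforts": joint torques, N m; "ee_pos": TCP position; "tcp_rot": TCP orientation; "wrist_force": force on the tool from outside, world axes, zero at the start; "torque": the same for the moment, N m; "opening": finger opening in m.
Only numpy, scipy, OpenCV 4.12 (cv2) and the standard library are available. Lean on these libraries where they do the work, as an engineer would, in place of code of your own. Each camera call takes 0.05 s, during which the arm holds its last target.

## Working session

There is one attempt and no reset: what is moved stays moved. The work goes in short steps, Python scripts to look and compute and a shell command to move; the robot and the scene stay as the last step left them, time stands still between calls to the robot, and variables do not carry over. Pictures are saved under pics/ and viewed, and the job is handed in when it is done.

```bash
mkdir -p pics; ls; cat > h.py <<'E'
import numpy as np,cv2
from workcell import bot,camera,ticket
def snap(n,f):
    c=camera(n); cv2.imwrite('pics/'+f,c['frame'][:,:,::-1]); np.savez('pics/'+f+'.npz',**c); return c
def obs():
    o=bot.get_obs()
    print({k:np.round(o[k],4).tolist() for k in ['time','q','ee_pos','tcp_rot','wrist_force','torque','opening']}); return o
E
python3 - <<'E'
from h import *
obs()
for n in ['scene','top']:
    c=snap(n,n+'0.png'); print(c['fx'],c['fy'],c['cx'],c['cy'],c['extrinsics'],[k for k in c])
E
```

```text
pics
{'time': 0.0, 'q': [-72.9362, 5.009, 10.0321, 95.098, -0.0005, 89.9994], 'ee_pos': [0.1613, -0.5256, 0.2306], 'tcp_rot': [-179.9251, 0.0005, 17.0644], 'wrist_force': [-0.4113, 0.0644, 0.4299], 'torque': [0.0221, 0.0212, -0.0196], 'opening': 0.0853}
384.0938340512961 384.0938340512961 280.424758024882 212.96164739756983 [[-0.92419518 -0.38156309 -0.01651931  0.51040359]
 [ 0.28358224 -0.7145601   0.63951933 -0.20595217]
 [-0.25582101  0.5863561   0.76859752 -1.0078792 ]
 [ 0.          0.          0.          1.        ]] ['frame', 'range_z', 'fx', 'fy', 'cx', 'cy', 'extrinsics']
519.8539787352315 519.8539787352315 273.6326994090805 202.11994915364866 [[-0.00898021 -0.99989635 -0.01125333 -0.0382149 ]
 [ 0.98134038 -0.01097402  0.19196517 -0.57498565]
 [-0.19206877 -0.00931946  0.98133722 -1.08762337]
 [ 0.          0.          0.          1.        ]] ['frame', 'range_z', 'fx', 'fy', 'cx', 'cy', 'extrinsics']
```

View pics/scene0.png

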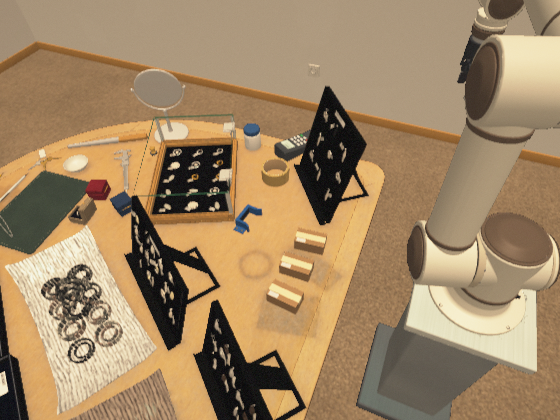

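View pics/top0.png

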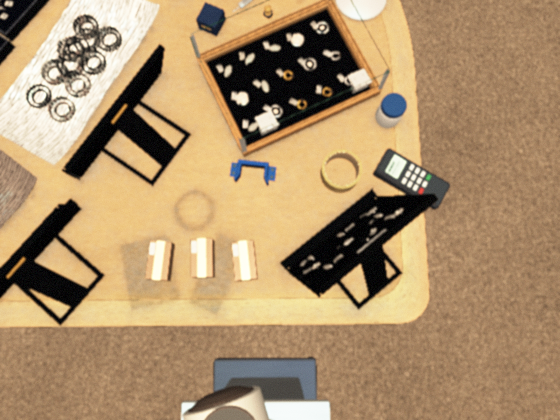

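The scene view shows three cartons in a row at about (310,240), (296,267) and (285,297), with the blue guide at (247,218). In the top view the cartons are at (160,260), (203,257) and (244,260), and the guide is at (253,170) with its mouth toward the robot. Next I measure them.

```bash
cat >> h.py <<'E'
def cloud(c):
    E=c['extrinsics']; z=c['range_z']; v,u=np.mgrid[0:z.shape[0],0:z.shape[1]]
    P=np.stack([(u-c['cx'])/c['fx']*z,-(v-c['cy'])/c['fy']*z,-z],-1)
    return (P-E[:3,3])@E[:3,:3]
def plane(c,uv,h):
    E=c['extrinsics'];R=E[:3,:3];o=-R.T@E[:3,3];uv=np.atleast_2d(uv).astype(float)
    d=np.stack([(uv[:,0]-c['cx'])/c['fx'],-(uv[:,1]-c['cy'])/c['fy'],-np.ones(len(uv))],-1)@R
    return o+d*((h-o[2])/d[:,2])[:,None]
E
python3 - <<'E'
from h import *
for n in ['top','scene']:
    c=dict(np.load(f'pics/{n}0.png.npz')); W=cloud(c); ok=c['range_z']>0
    f=c['frame'].astype(int)
    print(n)
    m=ok&(W[...,2]>.03)&(W[...,2]<.05)&(W[...,0]>.3)&(W[...,0]<.55)&(W[...,1]>-.05)&(W[...,1]<.3)
    k,l,s,ce=cv2.connectedComponentsWithStats(m.astype(np.uint8))
    for i in range(1,k):
        if s[i,4]<60: continue
        ys,xs=np.where(l==i); P=plane(c,np.c_[xs,ys],.04)
        r=cv2.minAreaRect(P[:,:2].astype(np.float32)*1000); print(s[i,4],np.round(np.median(W[l==i][:,2]),4),r, P[:,:2].mean(0))
    b=(f[...,2]>f[...,0]+50)&(f[...,2]>90)&ok&(W[...,0]>.5)&(W[...,0]<.75)&(abs(W[...,1])<.15)
    ys,xs=np.where(b); print('blue',len(xs)); Pb=W[b]
    print(np.round(np.percentile(Pb,[1,10,50,90,99],axis=0),4))
E
python3 - <<'E'
from h import *
c=dict(np.load('pics/top0.png.npz'));
cv2.imwrite('pics/z1.png',cv2.resize(c['frame'][140:290,130:290,::-1],None,fx=4.9,fy=4,interpolation=cv2.INTER_CUBIC)[:600])
c=dict(np.load('pics/scene0.png.npz'));
cv2.imwrite('pics/z2.png',cv2.resize(c['frame'][195:315,220:340,::-1],None,fx=5,fy=5,interpolation=cv2.INTER_CUBIC))
E
```

```text
top
844 0.0389 ((455.3135070800781, 115.17435455322266), (83.75239562988281, 46.308834075927734), 0.7910974621772766) [0.45529179 0.1150663 ]
871 0.0391 ((450.8461608886719, 209.31796264648438), (49.71049880981445, 84.63097381591797), 84.74713897705078) [0.45059349 0.20938854]
849 0.0389 ((448.9749450683594, 22.64725685119629), (84.95096588134766, 48.02883529663086), 5.908437728881836) [0.44869855 0.02253234]
blue 358
[[ 6.312e-01 -4.500e-02 -1.800e-03]
 [ 6.421e-01 -3.800e-02  1.300e-03]
 [ 6.627e-01  3.000e-04  2.600e-02]
 [ 6.744e-01  4.790e-02  3.070e-02]
 [ 6.783e-01  5.500e-02  3.240e-02]]
scene
485 0.0412 ((451.3214416503906, 24.32867431640625), (84.91706085205078, 57.34332275390625), 6.042346000671387) [0.45142765 0.02394434]
552 0.0415 ((458.287353515625, 116.2613296508789), (86.39852142333984, 54.54758834838867), 0.719109058380127) [0.45764083 0.11667949]
640 0.0415 ((453.492431640625, 210.70567321777344), (53.40382385253906, 86.23125457763672), 84.73503875732422) [0.45286281 0.21073928]
blue 136
[[ 0.634  -0.029   0.0022]
 [ 0.6478 -0.0247  0.0053]
 [ 0.6685  0.0338  0.0296]
 [ 0.6767  0.0478  0.0324]
 [ 0.6804  0.0555  0.0343]]
```

View pics/z1.png

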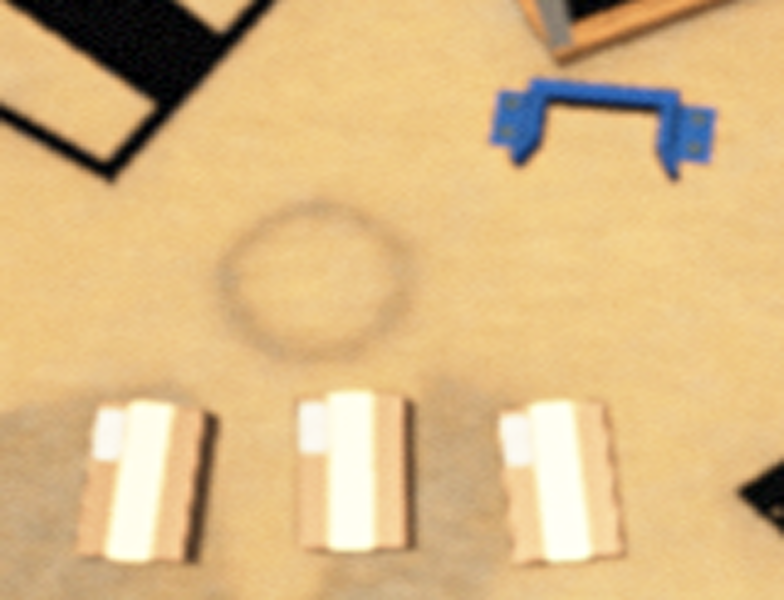

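View pics/z2.png

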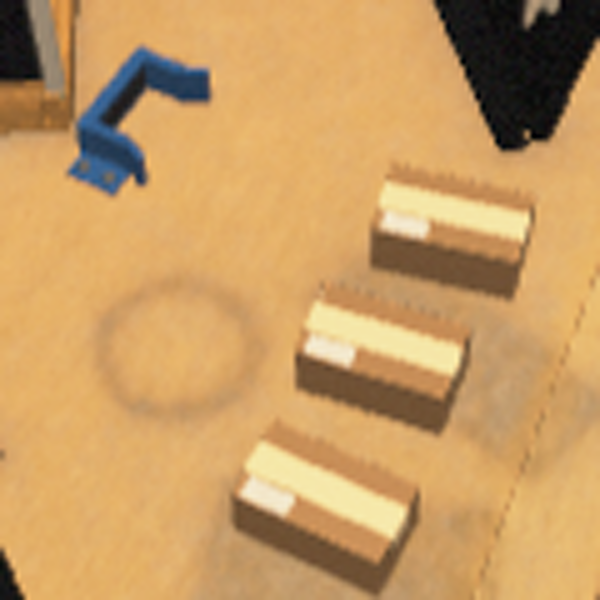

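```bash
python3 - <<'E'
from h import *
c=dict(np.load('pics/top0.png.npz')); W=cloud(c); f=c['frame'].astype(int); ok=c['range_z']>0
b=(f[...,2]>f[...,0]+40)&(f[...,2]>80)&ok&(W[...,0]>.5)&(W[...,0]<.75)&(abs(W[...,1])<.15)
ys,xs=np.where(b); P=plane(c,np.c_[xs,ys],.03); h=W[b][:,2]
Q=P[h>.022]
# stop: fit line
s=Q[(Q[:,1]>-.02)&(Q[:,1]<.028)]; a=np.polyfit(s[:,1],s[:,0],1); print('stop mid line x=a*y+b',a,np.degrees(np.arctan(a[0])))
for y0 in np.arange(-.06,.07,.005):
    m=abs(Q[:,1]-y0)<.0026
    if m.any(): print(round(y0,3),np.round([Q[m,0].min(),Q[m,0].max()],4),m.sum())
P0=plane(c,np.c_[xs,ys],.003)[h<.012]; print('feet',cv2.minAreaRect(P0[:,:2].astype(np.float32)*1000))
print('feet corners',cv2.boxPoints(cv2.minAreaRect(P0[:,:2].astype(np.float32)*1000)))
for n in['top','scene']:
    c=dict(np.load(f'pics/{n}0.png.npz')); W=cloud(c);ok=c['range_z']>0
    m=ok&(W[...,2]>.015)&(W[...,0]<.7)&(W[...,1]<-.04)&(W[...,1]>-.35)&(W[...,0]>.25)
    for lo in (.015,.05,.1,.15,.2,.25):
        q=W[m&(W[...,2]>lo)&(W[...,2]<lo+.05)]; 
        if len(q): print(n,'stand z',lo,np.round(np.percentile(q[:,:2],[1,99],axis=0),3).tolist())
E
```

```text
stop mid line x=a*y+b [0.10996008 0.67084106] 6.275038344430929
-0.03 [0.6262 0.6707] 15
-0.025 [0.6285 0.6708] 40
-0.02 [0.6637 0.6709] 11
-0.015 [0.6662 0.6733] 8
-0.01 [0.6662 0.6733] 8
-0.005 [0.6663 0.6734] 8
-0.0 [0.6663 0.6758] 13
0.005 [0.6664 0.6759] 13
0.01 [0.6688 0.6759] 8
0.015 [0.6689 0.676 ] 8
0.02 [0.6689 0.6761] 8
0.025 [0.669  0.6785] 10
0.03 [0.655  0.6786] 21
0.035 [0.641  0.6786] 31
0.04 [0.634  0.6645] 17
0.045 [0.634 0.641] 4
feet ((659.175537109375, 4.578044891357422), (102.48503112792969, 31.745229721069336), 83.9945297241211)
feet corners [[638.0289   -44.7226  ]
 [669.5999   -48.043896]
 [680.3222    53.87869 ]
 [648.75116   57.199986]]
top stand z 0.015 [[0.383, -0.348], [0.693, -0.083]]
top stand z 0.05 [[0.389, -0.304], [0.678, -0.081]]
top stand z 0.1 [[0.402, -0.298], [0.572, -0.089]]
top stand z 0.15 [[0.396, -0.305], [0.562, -0.097]]
top stand z 0.2 [[0.385, -0.314], [0.553, -0.103]]
top stand z 0.25 [[0.372, -0.325], [0.541, -0.112]]
scene stand z 0.015 [[0.393, -0.346], [0.695, -0.076]]
scene stand z 0.05 [[0.396, -0.312], [0.69, -0.08]]
scene stand z 0.1 [[0.4, -0.301], [0.576, -0.088]]
scene stand z 0.15 [[0.391, -0.309], [0.565, -0.095]]
scene stand z 0.2 [[0.381, -0.315], [0.555, -0.103]]
scene stand z 0.25 [[0.372, -0.323], [0.545, -0.112]]
```

The guide sits at about yaw -6°, with its stop face near (0.667, 0.003). The stand begins at x≥0.372, so I pass in front of it at small radius.

```bash
python3 -m jog '{"delta_pos":[[0.11,0.66,0],[0.11,0.66,0],[0.11,0.66,0],[0.11,0.66,0],[0.11,0.66,0],[0.11,0.66,0],[0.11,0.66,0],[0.11,0.66,0],[0.11,0.66,0],[0.11,0.66,0]],"turn":[[0,0,-0.14],[0,0,-0.14],[0,0,-0.14],[0,0,-0.14],[0,0,-0.14],[0,0,-0.14],[0,0,-0.14],[0,0,-0.14],[0,0,-0.14],[0,0,-0.14]],"hand":[1,1,1,1,1,1,1,1,1,1]}'
python3 -m jog '{"delta_pos":[[0.12,0.43,0],[0.12,0.43,0],[0.12,0.43,0],[0.12,0.43,0],[0.12,0.43,0],[0.12,0.43,0],[0.12,0.43,0],[0.12,0.43,0],[0.12,0.43,0],[0.12,0.43,0]],"turn":[[0,0,0],[0,0,0],[0,0,0],[0,0,0],[0,0,0],[0,0,0],[0,0,0],[0,0,0],[0,0,0],[0,0,0]],"hand":[1,1,1,1,1,1,1,1,1,1]}'
python3 -c "
from h import *
o=obs(); c=snap('wrist','w1.png'); print(c['mount'],c['fx'],c['cx'],c['cy'],c.keys())"
```

```text
time: 1.1
ee_pos: [0.2161, -0.1945, 0.2311]
tcp_rot: [-180.0, -0.0, 5.8]
wrist_force: [0.1, 0.2, 0.4]
opening: 0.0854
time: 2.1
ee_pos: [0.2764, 0.0202, 0.2311]
tcp_rot: [180.0, 0.0, 5.9]
wrist_force: [-0.4, -0.7, -0.1]
opening: 0.0852
{'time': 2.1, 'q': [4.1767, -31.9939, -19.882, 102.1123, -0.0011, 178.3046], 'ee_pos': [0.2764, 0.0202, 0.2311], 'tcp_rot': [179.9989, 0.0005, 5.8721], 'wrist_force': [-0.3949, -0.7219, -0.0956], 'torque': [-0.0631, -0.0336, 0.0172], 'opening': 0.0852}
[[-5.40230777e-05  9.52397867e-01  3.04857835e-01  7.81772507e-02]
 [ 9.99999812e-01  2.37830729e-04 -5.65792942e-04  8.86329030e-04]
 [-6.11364552e-04  3.04857747e-01 -9.52397701e-01 -1.43333115e-01]
 [ 0.00000000e+00  0.00000000e+00  0.00000000e+00  1.00000000e+00]] 368.5052551654592 278.18121816729365 209.27459044635143 dict_keys(['frame', 'range_z', 'fx', 'fy', 'cx', 'cy', 'mount'])
```

View pics/w1.png

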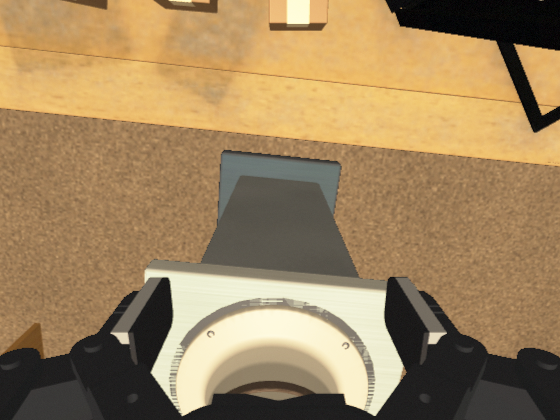

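The wrist view shows the cartons' near ends along the top edge, around (298,15), and the open fingers at the bottom. J6 is at 178°, close to its limit, so I need the half-turn grasp. Before turning I use this camera direction to look at the guide.

```bash
python3 -m jog '{"delta_pos":[[0.34,0,0],[0.34,0,0],[0.34,0,0],[0.34,0,0],[0.34,0,0],[0.34,0,0],[0.34,0,0],[0.34,0,0],[0.34,0,0],[0,0,0]],"turn":[[0,0,0],[0,0,0],[0,0,0],[0,0,0],[0,0,0],[0,0,0],[0,0,0],[0,0,0],[0,0,0],[0,0,0]],"hand":[1,1,1,1,1,1,1,1,1,1]}'
cat >> h.py <<'E'
def wsnap(f):
    o=obs(); c=camera('wrist')
    from scipy.spatial.transform import Rotation as R
    T=np.eye(4); T[:3,:3]=R.from_euler('xyz',o['tcp_rot'],degrees=True).as_matrix(); T[:3,3]=o['ee_pos']
    c['extrinsics']=np.linalg.inv(T@c['mount'])
    cv2.imwrite('pics/'+f,c['frame'][:,:,::-1]); np.savez('pics/'+f+'.npz',**c); return c
E
python3 -c "
from h import *
wsnap('w2.png')"
```

```text
time: 3.15
ee_pos: [0.4303, 0.0191, 0.2304]
tcp_rot: [-180.0, 0.1, 5.9]
wrist_force: [-0.5, -0.1, -2.0]
opening: 0.0853
{'time': 3.15, 'q': [2.5463, -11.1566, -5.4504, 95.787, 0.0006, 176.6921], 'ee_pos': [0.4303, 0.0191, 0.2304], 'tcp_rot': [-179.9947, 0.0806, 5.8543], 'wrist_force': [-0.4847, -0.1353, -1.9666], 'torque': [0.0011, 0.0573, 0.0168], 'opening': 0.0853}
```

View pics/w2.png

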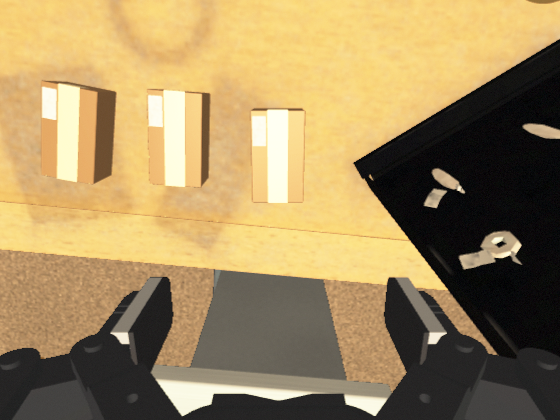

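The view shows the three cartons from above at (77,133), (180,138) and (277,155). The guide is out of view because the camera looks back toward the robot, so after the half turn it will look ahead. I measure the cartons from this picture.

```bash
cat > m.py <<'E'
from h import *
def cartons(f):
    c=dict(np.load('pics/'+f+'.npz')); W=cloud(c); ok=c['range_z']>0
    m=ok&(W[...,2]>.033)&(W[...,2]<.046)&(W[...,0]>.3)&(W[...,0]<.68)&(W[...,1]>-.05)&(W[...,1]<.3)
    m=cv2.morphologyEx(m.astype(np.uint8),cv2.MORPH_OPEN,np.ones((3,3)))
    k,l,s,ce=cv2.connectedComponentsWithStats(m)
    for i in range(1,k):
        if s[i,4]<300: continue
        ys,xs=np.where(l==i); P=plane(c,np.c_[xs,ys],.04)
        (x,y),(w,h),a=cv2.minAreaRect(P[:,:2].astype(np.float32)*1000)
        if h>w: w,h=h,w; a-=90
        a=(a+90)%180-90
        print(s[i,4],'z',np.round(np.median(W[l==i][:,2]),4),'c',np.round([x,y],1),'size',np.round([w,h],1),'yaw',round(a,2))
if __name__=='__main__':
    import sys; cartons(sys.argv[1])
E
python3 m.py w2.png; python3 m.py top0.png
```

```text
5455 z 0.0407 c [452.4 206.6] size [85.4 50.9] yaw -4.55
5209 z 0.0408 c [457.2 113.3] size [84.8 49.2] yaw 1.5
4846 z 0.0409 c [450.6  20.7] size [84.  47.9] yaw 5.85
826 z 0.0389 c [455.3 115.2] size [83.7 46.3] yaw 0.79
854 z 0.0391 c [451.1 209.7] size [84.1 48.9] yaw -5.25
835 z 0.0389 c [449.2  22.7] size [84.4 48. ] yaw 6.02
```

```bash
python3 -m jog '{"delta_pos":[[0,0,0],[0,0,0],[0,0,0],[0,0,0],[0,0,0],[0,0,0],[0,0,0],[0,0,0],[0,0,0],[0,0,0]],"turn":[[0,0,1],[0,0,1],[0,0,1],[0,0,1],[0,0,1],[0,0,1],[0,0,1],[0,0,1],[0,0,1],[0,0,1]],"hand":[1,1,1,1,1,1,1,1,1,1]}'
python3 -m jog '{"delta_pos":[[0,0,0],[0,0,0],[0,0,0],[0,0,0],[0,0,0],[0,0,0],[0,0,0],[0,0,0],[0,0,0],[0,0,0]],"turn":[[0,0,1],[0,0,1],[0,0,1],[0,0,1],[0,0,1],[0,0,1],[0,0,1],[0,0,1],[0,0,1],[0,0,1]],"hand":[1,1,1,1,1,1,1,1,1,1]}'
python3 -m jog '{"delta_pos":[[-0.1,0,-0.2],[-0.06,0,-0.4],[0,0,-0.4],[0,0,-0.4],[0,0,-0.4],[0,0,-0.2],[0,0,0],[0,0,0],[0,0,0],[0,0,0]],"turn":[[0,0,1],[0,0,1],[0,0,0.5],[0,0,0],[0,0,0],[0,0,0],[0,0,0],[0,0,0],[0,0,0],[0,0,0]],"hand":[1,1,1,1,1,1,1,1,1,1]}'
python3 -c "
from h import *
wsnap('w3.png')"
```

```text
time: 4.2
ee_pos: [0.4284, 0.0192, 0.2315]
tcp_rot: [-180.0, -0.0, 86.2]
wrist_force: [0.5, 0.1, 0.6]
opening: 0.0858
time: 5.2
ee_pos: [0.4284, 0.0192, 0.2315]
tcp_rot: [180.0, -0.0, 166.2]
wrist_force: [0.2, 0.3, 1.3]
opening: 0.0856
time: 6.2
ee_pos: [0.4218, 0.0192, 0.1322]
tcp_rot: [-180.0, 0.1, -174.1]
wrist_force: [0.7, -0.4, -0.5]
opening: 0.0853
{'time': 6.2, 'q': [2.6098, -13.5376, -18.2867, 85.1775, -0.0015, -3.2515], 'ee_pos': [0.4218, 0.0192, 0.1322], 'tcp_rot': [-179.9943, 0.0732, -174.1387], 'wrist_force': [0.6875, -0.4177, -0.4512], 'torque': [-0.0053, 0.0043, -0.0086], 'opening': 0.0853}
```

View pics/w3.png

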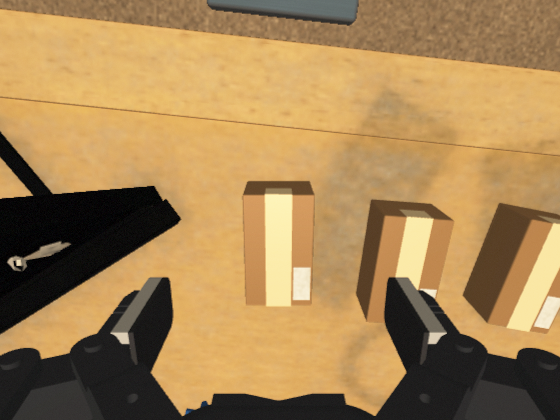

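The carton sits centred between the fingers at (279,245). I descend with the fingers partly closed.

```bash
python3 -m jog '{"delta_pos":[[0,0,-0.2],[0,0,-0.4],[0,0,-0.4],[0,0,-0.4],[0,0,-0.4],[0,0,-0.3],[0,0,-0.2],[0,0,-0.1],[0,0,0],[0,0,0]],"turn":[[0,0,0],[0,0,0],[0,0,0],[0,0,0],[0,0,0],[0,0,0],[0,0,0],[0,0,0],[0,0,0],[0,0,0]],"hand":[0.6,0.6,0.6,0.6,0.6,0.6,0.6,0.6,0.6,0.6]}' 30
python3 -c "
from h import *
o=obs()
for i in range(5): print(np.round(bot.get_obs()['wrist_force'],2))"
python3 -m jog '{"delta_pos":[[0,0,0],[0,0,0],[0,0,0],[0,0,0],[0,0,0],[0,0,0],[0,0,0],[0,0,0],[0,0,0],[0,0,0]],"turn":[[0,0,0],[0,0,0],[0,0,0],[0,0,0],[0,0,0],[0,0,0],[0,0,0],[0,0,0],[0,0,0],[0,0,0]],"hand":[0.3,0.2,0,0,-0.2,-0.2,-0.2,-0.2,-0.2,-0.2]}' 30
python3 -c "
from h import *
o=obs()"
```

```text
time: 7.25
ee_pos: [0.4217, 0.0192, 0.0118]
tcp_rot: [-180.0, 0.0, -174.1]
wrist_force: [-0.3, 0.4, 0.2]
opening: 0.0684
{'time': 7.25, 'q': [2.6109, -11.177, -29.7482, 71.3849, 0.0007, -3.2539], 'ee_pos': [0.4217, 0.0192, 0.0118], 'tcp_rot': [-179.9982, 0.0439, -174.1352], 'wrist_force': [-0.2592, 0.4314, 0.2334], 'torque': [-0.0525, -0.0063, 0.009], 'opening': 0.0684}
[-0.26  0.43  0.23]
[-0.26  0.43  0.23]
[-0.26  0.43  0.23]
[-0.26  0.43  0.23]
[-0.26  0.43  0.23]
time: 8.25
ee_pos: [0.4218, 0.0192, 0.0119]
tcp_rot: [-180.0, 0.1, -174.1]
wrist_force: [-1.1, -0.2, 4.8]
opening: 0.0475
{'time': 8.25, 'q': [2.6085, -11.1925, -29.7522, 71.3798, -0.0046, -3.2504], 'ee_pos': [0.4218, 0.0192, 0.0119], 'tcp_rot': [-179.9919, 0.0601, -174.141], 'wrist_force': [-1.1155, -0.1537, 4.8219], 'torque': [-0.1472, 0.1487, 0.0043], 'opening': 0.0475}
```

```bash
python3 -m jog '{"delta_pos":[[0.007,0.001,0.033],[0.007,0.001,0.033],[0.007,0.001,0.033],[0.007,0.001,0.033],[0.007,0.001,0.033],[0,0,0],[0,0,0],[0,0,0],[0,0,0],[0,0,0]],"turn":[[-0.018,0.175,0],[-0.018,0.175,0],[-0.018,0.175,0],[-0.018,0.175,0],[-0.018,0.175,0],[0,0,0],[0,0,0],[0,0,0],[0,0,0],[0,0,0]],"hand":[-0.2,-0.2,-0.2,-0.2,-0.2,-0.2,-0.2,-0.2,-0.2,-0.2]}' 30
python3 - <<'E'
from h import *
obs(); F=[];T=[]
for i in range(4):
    o=bot.get_obs();F.append(o['wrist_force']);T.append(o['torque']);camera('top')
c=snap('scene','s1.png'); print(np.round(F,2),np.round(T,3)); snap('wrist','w4.png')
cv2.imwrite('pics/s1z.png',cv2.resize(c['frame'][180:330,220:370,::-1],None,fx=4,fy=4))
E
```

```text
time: 9.25
ee_pos: [0.4235, 0.0194, 0.0199]
tcp_rot: [-180.0, -7.1, -174.1]
wrist_force: [-0.9, -0.6, 5.6]
opening: 0.0476
{'time': 9.25, 'q': [2.8826, -3.5104, -22.3578, 78.2429, -0.3778, -2.9542], 'ee_pos': [0.4235, 0.0194, 0.0199], 'tcp_rot': [-179.99, -7.1003, -174.1405], 'wrist_force': [-0.925, -0.6414, 5.5707], 'torque': [-0.1373, -0.0282, -0.0186], 'opening': 0.0476}
[[-0.92 -0.64  5.57]
 [-2.03 -0.7   6.14]
 [-2.22 -0.4   4.96]
 [-1.92 -0.54  5.97]] [[-0.137 -0.028 -0.019]
 [-0.12  -0.052  0.021]
 [-0.059 -0.041 -0.06 ]
 [-0.119 -0.038  0.017]]
```

View pics/s1z.png

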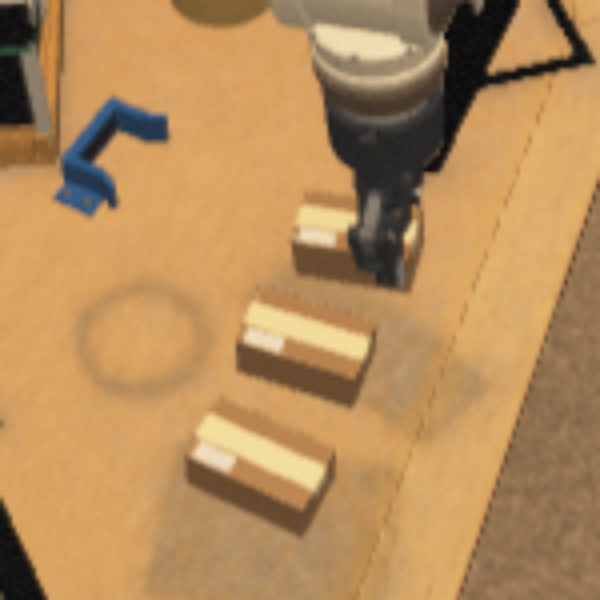

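The scene crop shows the right carton gripped at (390,240). The far end is pressing on the table (Fz is about +5.7 N) because I over-turned. I ease it up in small steps.

```bash
cat > r.py <<'E'
from h import *
F=[];T=[]
for i in range(5):
    o=bot.get_obs();F.append(o['wrist_force']);T.append(o['torque']);camera('top')
F=np.array(F);T=np.array(T)
print('t',o['time'],'pos',np.round(o['ee_pos'],4),'rot',np.round(o['tcp_rot'],2),'F',np.round(F.mean(0),2),'+-',np.round(F.std(0),2),'T',np.round(T.mean(0),3))
E
python3 -m jog '{"delta_pos":[[0,0,0.008],[0,0,0],[0,0,0],[0,0,0],[0,0,0],[0,0,0],[0,0,0],[0,0,0],[0,0,0],[0,0,0]],"turn":[[0,0,0],[0,0,0],[0,0,0],[0,0,0],[0,0,0],[0,0,0],[0,0,0],[0,0,0],[0,0,0],[0,0,0]],"hand":[-0.2,-0.2,-0.2,-0.2,-0.2,-0.2,-0.2,-0.2,-0.2,-0.2]}' 20
python3 r.py
```

```text
time: 10.55
ee_pos: [0.4232, 0.0195, 0.0199]
tcp_rot: [180.0, -7.0, -174.1]
wrist_force: [2.8, 0.9, 1.3]
opening: 0.0476
t 10.75 pos [0.4231 0.0195 0.0199] rot [ 180.     -7.03 -174.13] F [ 2.06 -0.1   1.38] +- [0.46 0.55 0.4 ] T [ 0.034 -0.76  -0.011]
```

View pics/w4.png

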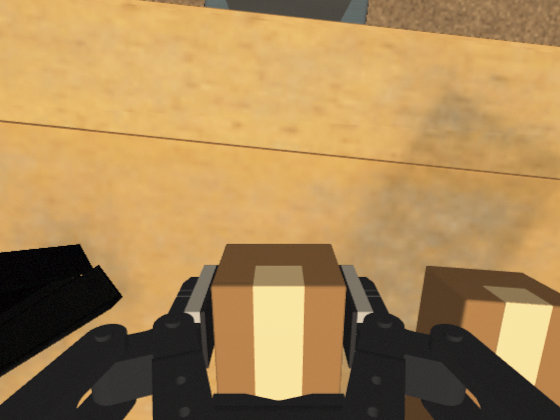

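The wrist view shows the carton squarely between the pads, spanning columns 215 to 345. I keep easing up.

```bash
python3 -m jog '{"delta_pos":[[0,0,0.01],[0,0,0],[0,0,0],[0,0,0],[0,0,0],[0,0,0],[0,0,0],[0,0,0],[0,0,0],[0,0,0]],"turn":[[0,0,0],[0,0,0],[0,0,0],[0,0,0],[0,0,0],[0,0,0],[0,0,0],[0,0,0],[0,0,0],[0,0,0]],"hand":[-0.2,-0.2,-0.2,-0.2,-0.2,-0.2,-0.2,-0.2,-0.2,-0.2]}'
python3 r.py
```

```text
time: 11.8
ee_pos: [0.4231, 0.0194, 0.0204]
tcp_rot: [-180.0, -7.0, -174.1]
wrist_force: [-0.1, 0.1, -1.5]
opening: 0.0478
t 12.0 pos [0.4231 0.0195 0.0204] rot [-180.     -7.03 -174.14] F [-0.2   0.02 -1.65] +- [0.27 0.29 0.39] T [ 0.01  -0.121  0.008]
```

```bash
python3 -m jog '{"delta_pos":[[0,0,0.004],[0,0,0],[0,0,0],[0,0,0],[0,0,0],[0,0,0],[0,0,0],[0,0,0],[0,0,0],[0,0,0]],"turn":[[0,0,0],[0,0,0],[0,0,0],[0,0,0],[0,0,0],[0,0,0],[0,0,0],[0,0,0],[0,0,0],[0,0,0]],"hand":[-0.2,-0.2,-0.2,-0.2,-0.2,-0.2,-0.2,-0.2,-0.2,-0.2]}'
python3 r.py
```

```text
time: 13.05
ee_pos: [0.4231, 0.0195, 0.0206]
tcp_rot: [-180.0, -7.0, -174.1]
wrist_force: [0.1, -0.6, -2.8]
opening: 0.0476
t 13.25 pos [0.4231 0.0194 0.0206] rot [-180.     -7.04 -174.14] F [-0.12 -0.25 -1.62] +- [0.21 0.27 0.81] T [ 0.022 -0.106 -0.001]
```

Fz plateaus at about -1.6 N, which is roughly 0.16 kg, so the right carton is light. I set it down, release it and rise, then move to the middle one.

```bash
python3 -m jog '{"delta_pos":[[0,0,-0.012],[-0.007,-0.001,-0.032],[-0.007,-0.001,-0.032],[-0.007,-0.001,-0.032],[-0.007,-0.001,-0.032],[-0.007,-0.001,-0.032],[0,0,0],[0,0,0],[0,0,0],[0,0,0]],"turn":[[0,0,0],[0.018,-0.175,0],[0.018,-0.175,0],[0.018,-0.175,0],[0.018,-0.175,0],[0.018,-0.175,0],[0,0,0],[0,0,0],[0,0,0],[0,0,0]],"hand":[-0.2,-0.2,-0.2,-0.2,-0.2,-0.2,-0.2,0.2,0.6,0.6]}'
python3 -m jog '{"delta_pos":[[0,0,0.2],[0,0,0.5],[0,0,0.5],[0,0.1,0.2],[0.03,0.3,0],[0.03,0.4,0],[0.03,0.5,0],[0.03,0.4,0],[0,0.2,0],[0,0,0]],"turn":[[0,0,0],[0,0,0],[0,0,0],[0,0,-0.1],[0,0,-0.1],[0,0,-0.1],[0,0,-0.1],[0,0,-0.1],[0,0,-0.1],[0,0,0]],"hand":[0.6,0.6,0.6,0.6,0.6,0.6,0.6,0.6,0.6,0.6]}'
python3 -c "
from h import *
wsnap('w5.png'); snap('top','t5.png')"; python3 m.py w5.png; python3 m.py t5.png
```

```text
time: 14.3
ee_pos: [0.4216, 0.0192, 0.0121]
tcp_rot: [-180.0, -0.0, -174.1]
wrist_force: [0.5, -0.2, 0.2]
opening: 0.0682
time: 15.3
ee_pos: [0.4272, 0.1154, 0.0818]
tcp_rot: [180.0, -0.0, -178.9]
wrist_force: [0.1, 0.3, 0.5]
opening: 0.0682
{'time': 15.3, 'q': [15.114, -10.0794, -20.969, 79.1432, 0.0112, 13.9845], 'ee_pos': [0.4272, 0.1154, 0.0818], 'tcp_rot': [179.997, -0.0345, -178.8705], 'wrist_force': [0.0908, 0.2706, 0.5485], 'torque': [0.0097, 0.0156, -0.0093], 'opening': 0.0682}
10828 z 0.041 c [449.   22.6] size [86.1 51.1] yaw 5.78
9823 z 0.0409 c [448.1 208. ] size [80.  51.1] yaw -5.18
11509 z 0.041 c [456.5 114.5] size [87.6 48. ] yaw 1.49
850 z 0.0388 c [448.7  22.7] size [84.5 48.1] yaw 5.61
```

View pics/w5.png

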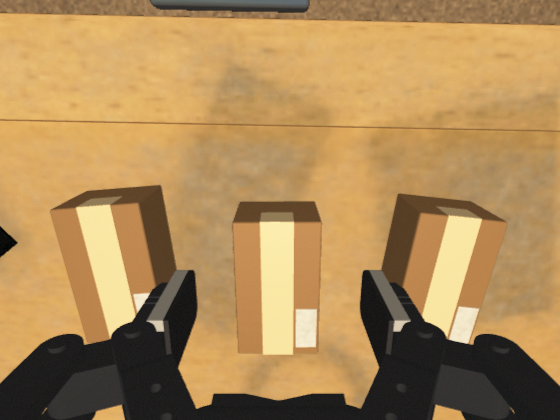

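The right carton is back where it was, within 1 mm. The middle carton is centred in the view at (278,285). I descend and grip it.

```bash
python3 -m jog '{"delta_pos":[[0,0,-0.2],[0,0,-0.35],[0,0,-0.35],[0,0,-0.3],[0,0,-0.15],[0,0,-0.03],[0,0,0],[0,0,0],[0,0,0],[0,0,0]],"turn":[[0,0,0],[0,0,0],[0,0,0],[0,0,0],[0,0,0],[0,0,0],[0,0,0],[0,0,0],[0,0,0],[0,0,0]],"hand":[0.6,0.6,0.6,0.6,0.6,0.3,0,-0.2,-0.2,-0.2]}' 20
python3 r.py
python3 -m jog '{"delta_pos":[[0,0,0],[0.007,0,0.035],[0.007,0,0.035],[0.007,0,0.035],[0.007,0,0.035],[0.007,0,0.035],[0,0,0],[0,0,0],[0,0,0],[0,0,0]],"turn":[[0,0,0],[-0.003,0.175,0],[-0.003,0.175,0],[-0.003,0.175,0],[-0.003,0.175,0],[-0.003,0.175,0],[0,0,0],[0,0,0],[0,0,0],[0,0,0]],"hand":[-0.2,-0.2,-0.2,-0.2,-0.2,-0.2,-0.2,-0.2,-0.2,-0.2]}'
python3 r.py
```

```text
time: 16.4
ee_pos: [0.4273, 0.1141, 0.013]
tcp_rot: [-180.0, -0.0, -178.9]
wrist_force: [0.1, -0.7, -4.1]
opening: 0.0474
t 16.6 pos [0.4273 0.1142 0.013 ] rot [-1.7999e+02 -1.0000e-02 -1.7894e+02] F [-0.13 -0.9  -4.55] +- [0.51 0.47 0.8 ] T [-0.111  0.206 -0.075]
time: 17.65
ee_pos: [0.4289, 0.1142, 0.0218]
tcp_rot: [180.0, -7.0, -178.9]
wrist_force: [0.2, 0.5, -5.3]
opening: 0.0478
t 17.85 pos [0.4289 0.1142 0.0218] rot [ 179.99   -7.   -178.93] F [ 0.46  0.63 -5.19] +- [0.57 0.44 0.37] T [-0.027 -0.103  0.017]
```

The middle carton reads about 5.2 N, against 1.6 N for the light one, so it is the heavy one. I set it down flat with a slight downward bias.

```bash
python3 -m jog '{"delta_pos":[[0,0,-0.01],[-0.007,0,-0.037],[-0.007,0,-0.037],[-0.007,0,-0.037],[-0.007,0,-0.037],[-0.007,0,-0.037],[0,0,0],[0,0,0],[0,0,0],[0,0,0]],"turn":[[0,0,0],[0.003,-0.175,0],[0.003,-0.175,0],[0.003,-0.175,0],[0.003,-0.175,0],[0.003,-0.175,0],[0,0,0],[0,0,0],[0,0,0],[0,0,0]],"hand":[-0.2,-0.2,-0.2,-0.2,-0.2,-0.2,-0.2,-0.2,0.1,0.3]}'
python3 r.py
```

```text
time: 18.9
ee_pos: [0.4279, 0.1143, 0.0124]
tcp_rot: [180.0, 0.1, -178.9]
wrist_force: [0.0, 0.5, 0.1]
opening: 0.0553
t 19.1 pos [0.4276 0.1142 0.012 ] rot [-1.8000e+02  2.0000e-02 -1.7894e+02] F [0.2  0.19 0.03] +- [0.26 0.35 0.57] T [ 0.008 -0.002  0.   ]
```

```bash
python3 - <<'E'
from h import *
for n in['top','scene']:
    c=dict(np.load(f'pics/{n}0.png.npz')); W=cloud(c); f=c['frame'].astype(int); ok=c['range_z']>0
    big=cv2.resize(c['frame'],None,fx=4,fy=4,interpolation=cv2.INTER_CUBIC).astype(int)
    b=(big[...,2]>big[...,0]+15)&(big[...,2]>50)
    hb=cv2.resize(W.astype(np.float32),None,fx=4,fy=4,interpolation=cv2.INTER_NEAREST)
    b&=(hb[...,0]>.5)&(hb[...,0]<.75)&(abs(hb[...,1])<.1)
    ys,xs=np.where(b); uv=np.c_[(xs+.5)/4-.5,(ys+.5)/4-.5]; h=hb[b][:,2]
    P=plane(c,uv,.03)[:,:2]; P=P[h>.024]
    s=P[(P[:,1]>-.015)&(P[:,1]<.02)]; a=np.polyfit(s[:,1],s[:,0],1); yaw=-np.arctan(a[0])
    ax=np.array([np.cos(yaw),np.sin(yaw)]); ay=np.array([-ax[1],ax[0]])
    O=np.array([a[1],0]); q=(P-O)@np.c_[ax,ay]
    print(n,'yaw',np.degrees(yaw),'O',O)
    for v in np.arange(-.01,.0201,.01):
        m=abs(q[:,1]-v)<.002
        if m.sum()>3: print(' stop at v',round(v,3),np.round(np.percentile(q[m,0],[2,98]),4))
    for u in np.arange(-.05,.011,.005):
        m=abs(q[:,0]-u)<.0015; v=np.sort(q[m,1])
        if len(v)<2: continue
        g=np.argmax(np.diff(v)); print('  u',round(u,3),'range',np.round([v[0],v[g],v[g+1],v[-1]],4),'gap mid',round((v[g]+v[g+1])/2,4))
E
```

```text
top yaw -6.936890348458239 O [0.67052156 0.        ]
 stop at v -0.01 [-0.0056  0.0049]
 stop at v 0.0 [-0.0052  0.0051]
 stop at v 0.01 [-0.0056  0.0052]
 stop at v 0.02 [-0.0049  0.0053]
  u -0.04 range [-0.0352 -0.0304  0.0356  0.0411] gap mid 0.0026
  u -0.035 range [-0.0346 -0.0281  0.0319  0.042 ] gap mid 0.0019
  u -0.03 range [-0.0318 -0.0258  0.0302  0.0386] gap mid 0.0022
  u -0.025 range [-0.0312 -0.0252  0.0307  0.0372] gap mid 0.0027
  u -0.02 range [-0.0328 -0.0252  0.0313  0.0379] gap mid 0.003
  u -0.015 range [-0.0324 -0.0252  0.0296  0.0385] gap mid 0.0022
  u -0.01 range [-0.0318 -0.0241  0.0302  0.039 ] gap mid 0.0031
  u -0.005 range [-0.0332 -0.0177 -0.0142  0.0375] gap mid -0.016
  u -0.0 range [-0.0323 -0.0323 -0.0318  0.0384] gap mid -0.032
  u 0.005 range [-0.0312 -0.0312 -0.0306  0.0373] gap mid -0.0309
scene yaw -7.182627928225726 O [0.67306796 0.        ]
 stop at v -0.01 [-0.0053  0.0053]
 stop at v 0.0 [-0.0055  0.0052]
 stop at v 0.01 [-0.0056  0.0055]
 stop at v 0.02 [-0.0056  0.005 ]
  u -0.045 range [0.0422 0.0422 0.0433 0.0441] gap mid 0.0427
  u -0.04 range [-0.0354 -0.0269  0.0366  0.0424] gap mid 0.0049
  u -0.035 range [-0.0344 -0.024   0.0346  0.0407] gap mid 0.0053
  u -0.03 range [-0.0318 -0.0214  0.0324  0.04  ] gap mid 0.0055
  u -0.025 range [-0.0315 -0.023   0.031   0.0418] gap mid 0.004
  u -0.02 range [-0.0313 -0.0212  0.0305  0.0412] gap mid 0.0047
  u -0.015 range [-0.0317 -0.0223  0.0279  0.0395] gap mid 0.0028
  u -0.01 range [-0.0308 -0.0239  0.0285  0.0381] gap mid 0.0023
  u -0.005 range [-0.031   0.0012  0.0048  0.041 ] gap mid 0.003
  u -0.0 range [-0.0317  0.0416  0.0424  0.0424] gap mid 0.042
  u 0.005 range [-0.0308 -0.0304 -0.0295  0.0376] gap mid -0.03
```

Guide stop is estimated at (0.667, 0.003) with yaw about -6.8°, top and scene agreeing to within a few mm. The plan is to regrip, slide forward about 105 mm, then go right while turning, then enter the guide.

```bash
python3 -m jog '{"delta_pos":[[0,0,0],[0,0,0],[0,0,0],[0,0,0],[0,0,0],[0,0,0],[0,0,0],[0,0,-0.008],[0,0,0],[0,0,0]],"turn":[[0,0,0],[0,0,0],[0,0,0],[0,0,0],[0,0,0],[0,0,0],[0,0,0],[0,0,0],[0,0,0],[0,0,0]],"hand":[0.1,-0.2,-0.2,-0.2,-0.2,-0.2,-0.2,-0.2,-0.2,-0.2]}' 25
python3 r.py
```

```text
time: 20.15
ee_pos: [0.4275, 0.1143, 0.0121]
tcp_rot: [180.0, 0.0, -178.9]
wrist_force: [-1.7, 1.3, 4.4]
opening: 0.0473
t 20.35 pos [0.4275 0.1143 0.0121] rot [ 1.7999e+02  2.0000e-02 -1.7893e+02] F [-1.35  1.32  5.08] +- [0.34 0.46 0.62] T [0.216 0.285 0.07 ]
```

```bash
python3 -m jog '{"delta_pos":[[0.1,0,0],[0.2,0,0],[0.25,0,0],[0.25,0,0],[0.25,0,0],[0.25,0,0],[0.25,0,0],[0.25,0,0],[0.2,0,0],[0.1,0,0]],"turn":[[0,0,0],[0,0,0],[0,0,0],[0,0,0],[0,0,0],[0,0,0],[0,0,0],[0,0,0],[0,0,0],[0,0,0]],"hand":[-0.2,-0.2,-0.2,-0.2,-0.2,-0.2,-0.2,-0.2,-0.2,-0.2]}'
python3 r.py
python3 -c "
from h import *
wsnap('w6.png');snap('top','t6.png');c=snap('scene','s6.png')"
python3 m.py w6.png
```

```text
time: 21.4
ee_pos: [0.5312, 0.1142, 0.0121]
tcp_rot: [180.0, -0.2, -178.9]
wrist_force: [-14.2, -0.3, 14.5]
opening: 0.0477
t 21.6 pos [0.5318 0.1141 0.0121] rot [-1.8000e+02 -8.0000e-02 -1.7894e+02] F [-7.95  0.1  10.73] +- [3.26 0.59 2.  ] T [0.149 1.446 0.029]
{'time': 21.65, 'q': [12.1108, 5.8184, -13.3853, 70.8664, 0.0131, 11.046], 'ee_pos': [0.5318, 0.1142, 0.0121], 'tcp_rot': [-179.9994, -0.0713, -178.9352], 'wrist_force': [-5.5544, 0.5546, 9.3134], 'torque': [0.1528, 0.9786, -0.0499], 'opening': 0.0476}
14901 z 0.0407 c [461.1  34.1] size [60.3 32.5] yaw 5.89
11949 z 0.0405 c [463.9 185. ] size [70.2 26.3] yaw 14.17
16357 z 0.0409 c [542.5 113.7] size [77.1 53.3] yaw -88.92
```

View pics/s6.png

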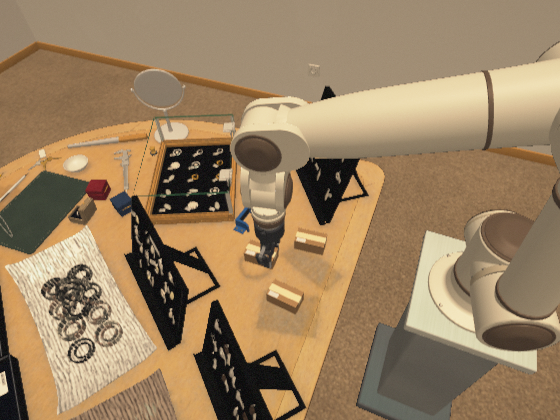

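The scene view shows the arm over the middle carton, now ahead of the other two at about (262,253), with the guide at (242,220). Next I go sideways while turning.

```bash
python3 -m jog '{"delta_pos":[[0.02,-0.1,0],[0.02,-0.2,0],[0.02,-0.22,0],[0.02,-0.22,0],[0.02,-0.22,0],[0.02,-0.22,0],[0.02,-0.22,0],[0.02,-0.22,0],[0.02,-0.2,0],[0.02,-0.1,0]],"turn":[[0,0,-0.1],[0,0,-0.1],[0,0,-0.1],[0,0,-0.1],[0,0,-0.1],[0,0,-0.1],[0,0,-0.1],[0,0,-0.1],[0,0,-0.1],[0,0,-0.09]],"hand":[-0.2,-0.2,-0.2,-0.2,-0.2,-0.2,-0.2,-0.2,-0.2,-0.2]}'
python3 r.py
python3 - <<'E'
from h import *
wsnap('w7.png')
for n in ('top','scene'):
    c=snap(n,n+'7.png')
    y0,x0=(130,200) if n=='top' else (180,200)
    cv2.imwrite(f'pics/{n}7z.png',cv2.resize(c['frame'][y0:y0+110,x0:x0+130,::-1],None,fx=5,fy=5,interpolation=cv2.INTER_CUBIC))
E
python3 m.py top7.png
```

```text
time: 22.8
ee_pos: [0.5426, 0.0185, 0.0121]
tcp_rot: [179.9, 0.0, 173.1]
wrist_force: [-1.0, 6.9, 6.0]
opening: 0.0477
t 23.0 pos [0.5427 0.018  0.0121] rot [-1.7999e+02  5.0000e-02  1.7311e+02] F [-0.19  1.81  5.52] +- [0.56 2.84 0.48] T [ 0.427  0.073 -0.022]
{'time': 23.05, 'q': [1.9074, 5.5882, -13.6294, 70.7363, -0.0195, 8.7976], 'ee_pos': [0.5427, 0.018, 0.0121], 'tcp_rot': [-179.9878, 0.0485, 173.1098], 'wrist_force': [0.8561, -0.089, 6.5033], 'torque': [0.0386, -0.0359, -0.1877], 'opening': 0.0474}
841 z 0.0389 c [451.1 209.6] size [84.1 48.9] yaw -5.33
```

View pics/top7z.png

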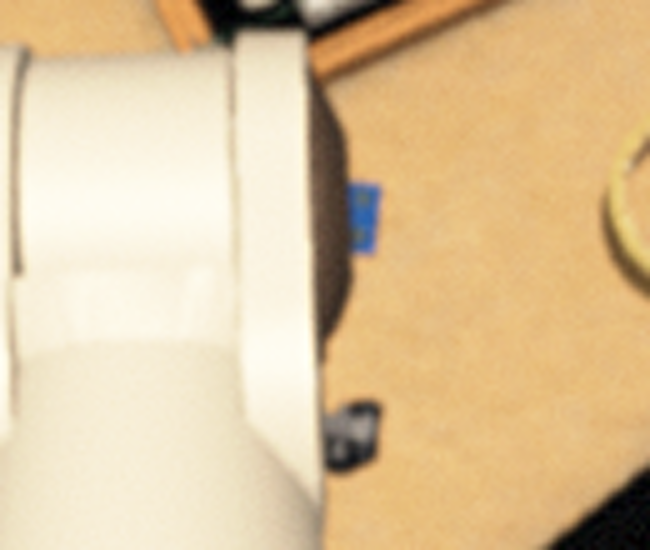

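View pics/scene7z.png

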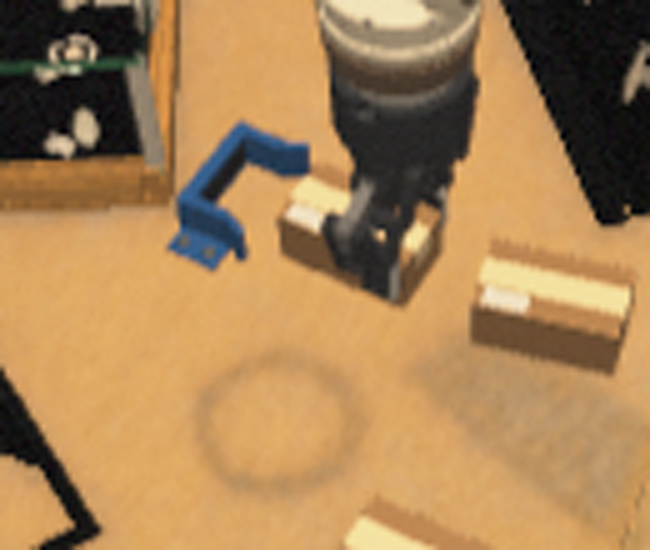

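View pics/w7.png

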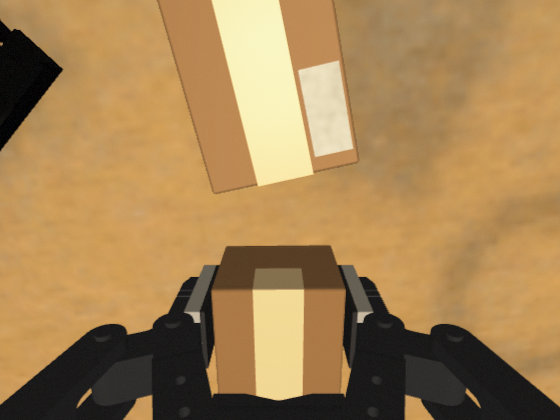

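The top view is blocked by the arm, but the scene view shows the carton aligned just before the mouth, with its far left top corner at zoomed (282,220). The wrist view shows the carton square in the pads with its near end at row 246. I cross-check the lateral alignment in the scene camera alone.

```bash
python3 - <<'E'
from h import *
c=dict(np.load('pics/scene7.png.npz')); W=cloud(c)
f=c['frame']
def px(z): return [200+z[0]/5-.5+.1,180+z[1]/5-.4]
for nm,z,h in [('carton far-left top',(281,218),.04),('far-right top',(318,167),.04),('near-left top',(404,262),.04),('left rail tip top',(243,243),.03),('left rail/stop corner out',(180,203),.03),('right rail tip top',(308,146),.03),('stop/right corner outer',(241,124),.03)]:
    print(nm,np.round(plane(c,[px(z)],h)[0],4))
m=(W[...,2]>.036)&(W[...,2]<.046)&(W[...,0]>.5)&(W[...,0]<.64)&(W[...,1]>-.03)&(W[...,1]<.06)&(f[...,0]>90)
ys,xs=np.where(m); P=plane(c,np.c_[xs,ys],.04); 
for x in np.arange(.53,.62,.01):
    k=abs(P[:,0]-x)<.004
    if k.any(): print(round(x,3),np.round([P[k,1].min(),P[k,1].max()],4))
E
```

```text
carton far-left top [0.6152 0.0333 0.04  ]
far-right top [ 0.6109 -0.0098  0.04  ]
near-left top [0.5366 0.0364 0.04  ]
left rail tip top [0.6319 0.0514 0.03  ]
left rail/stop corner out [0.6794 0.0382 0.03  ]
right rail tip top [ 0.6271 -0.0301  0.03  ]
stop/right corner outer [ 0.6726 -0.0311  0.03  ]
0.53 [-0.0123  0.0347]
0.54 [-0.008   0.0519]
0.56 [0.0211 0.0222]
0.59 [-0.0126  0.035 ]
0.6 [-0.014   0.0348]
0.61 [-0.0153  0.0347]
```

Both views agree to about 1 mm. I slide slowly into the guide.

```bash
python3 -m jog '{"delta_pos":[[0.06,-0.007,0],[0.06,-0.007,0],[0.06,-0.007,0],[0.06,-0.007,0],[0.06,-0.007,0],[0.06,-0.007,0],[0.06,-0.007,0],[0.06,-0.007,0],[0.06,-0.007,0],[0.06,-0.007,0]],"turn":[[0,0,0.03],[0,0,0.03],[0,0,0],[0,0,0],[0,0,0],[0,0,0],[0,0,0],[0,0,0],[0,0,0],[0,0,0]],"hand":[-0.2,-0.2,-0.2,-0.2,-0.2,-0.2,-0.2,-0.2,-0.2,-0.2]}'
python3 r.py
python3 -c "
from h import *
c=snap('scene','s8.png')
cv2.imwrite('pics/s8z.png',cv2.resize(c['frame'][180:290,200:330,::-1],None,fx=5,fy=5,interpolation=cv2.INTER_CUBIC))"
```

```text
time: 24.2
ee_pos: [0.5706, 0.0149, 0.0121]
tcp_rot: [-180.0, -0.2, 173.6]
wrist_force: [-12.1, 0.8, 13.4]
opening: 0.0476
t 24.4 pos [0.5711 0.0148 0.0121] rot [-1.8000e+02 -1.4000e-01  1.7363e+02] F [-10.26   0.94  12.36] +- [0.97 0.36 0.85] T [0.441 1.855 0.042]
```

View pics/s8z.png

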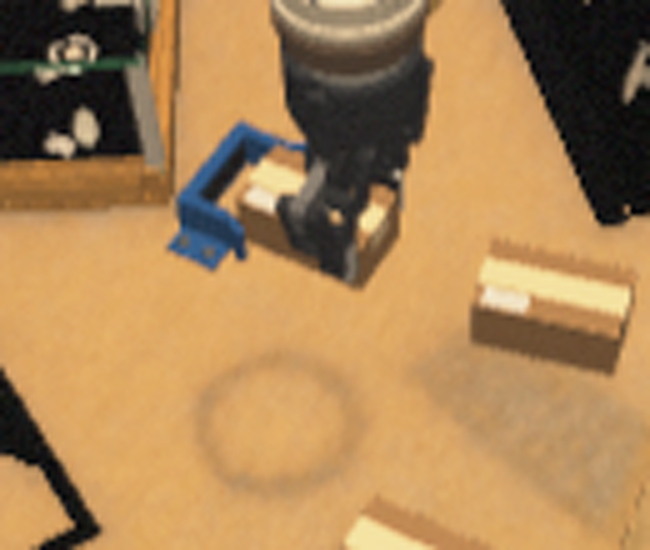

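The carton's front is in the mouth and centred between the rails, with Fy about 1 N. I ease the down-press slightly and continue.

```bash
python3 -m jog '{"delta_pos":[[0.03,-0.004,0.003],[0.045,-0.005,0.003],[0.045,-0.005,0],[0.045,-0.005,0],[0.045,-0.005,0],[0.045,-0.005,0],[0.045,-0.005,0],[0.045,-0.005,0],[0.035,-0.004,0],[0.03,-0.004,0]],"turn":[[0,0,0],[0,0,0],[0,0,0],[0,0,0],[0,0,0],[0,0,0],[0,0,0],[0,0,0],[0,0,0],[0,0,0]],"hand":[-0.2,-0.2,-0.2,-0.2,-0.2,-0.2,-0.2,-0.2,-0.2,-0.2]}'
python3 r.py
python3 -c "
from h import *
c=snap('scene','s9.png')
cv2.imwrite('pics/s9z.png',cv2.resize(c['frame'][180:290,200:330,::-1],None,fx=5,fy=5,interpolation=cv2.INTER_CUBIC))"
```

```text
time: 25.5
ee_pos: [0.5913, 0.0125, 0.0121]
tcp_rot: [-180.0, -0.2, 173.6]
wrist_force: [-10.0, 1.3, 11.1]
opening: 0.0476
t 25.7 pos [0.5915 0.0125 0.0121] rot [-1.7999e+02 -1.6000e-01  1.7363e+02] F [-9.6   1.3   9.55] +- [0.51 0.32 0.82] T [0.392 1.651 0.024]
```

View pics/s9z.png

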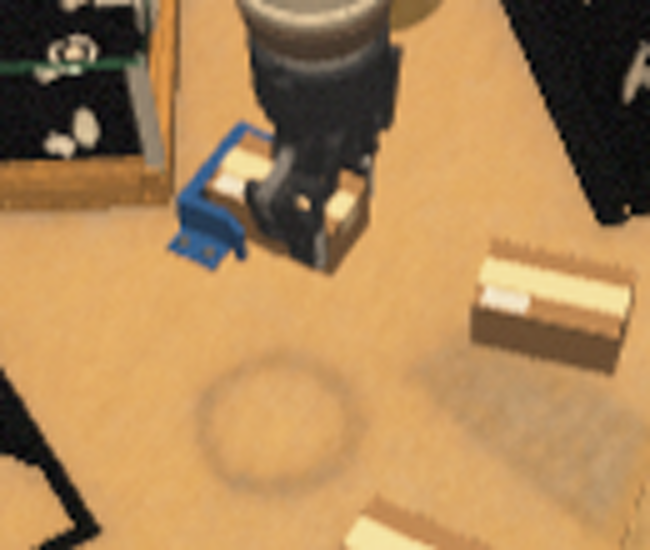

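Nearly home, with a few mm left. I creep forward at 4 mm per call.

```bash
python3 -m jog '{"delta_pos":[[0.008,-0.001,0.001],[0.008,-0.001,0.001],[0.008,-0.001,0],[0.008,-0.001,0],[0.008,-0.001,0],[0.008,-0.001,0],[0.008,-0.001,0],[0.008,-0.001,0],[0.008,-0.001,0],[0.008,-0.001,0]],"turn":[[0,0,0],[0,0,0],[0,0,0],[0,0,0],[0,0,0],[0,0,0],[0,0,0],[0,0,0],[0,0,0],[0,0,0]],"hand":[-0.2,-0.2,-0.2,-0.2,-0.2,-0.2,-0.2,-0.2,-0.2,-0.2]}'
python3 r.py
python3 -m jog '{"delta_pos":[[0.006,0,0],[0.006,0,0],[0.006,-0.001,0],[0,0,0],[0,0,0],[0,0,0],[0,0,0],[0,0,0],[0,0,0],[0,0,0]],"turn":[[0,0,0],[0,0,0],[0,0,0],[0,0,0],[0,0,0],[0,0,0],[0,0,0],[0,0,0],[0,0,0],[0,0,0]],"hand":[-0.2,-0.2,-0.2,-0.2,-0.2,-0.2,-0.2,-0.2,-0.2,-0.2]}'
python3 r.py
```

```text
time: 26.8
ee_pos: [0.5952, 0.012, 0.0121]
tcp_rot: [-180.0, -0.2, 173.6]
wrist_force: [-10.2, 0.3, 9.2]
opening: 0.0474
t 27.0 pos [0.5953 0.012  0.0121] rot [-179.99   -0.18  173.63] F [-10.     1.17   8.92] +- [0.59 0.43 0.33] T [0.361 1.686 0.059]
time: 28.05
ee_pos: [0.5962, 0.0119, 0.0121]
tcp_rot: [-180.0, -0.2, 173.6]
wrist_force: [-10.4, 0.7, 8.2]
opening: 0.0479
t 28.25 pos [0.5962 0.0119 0.0121] rot [-179.99   -0.18  173.63] F [-9.69  1.18  9.23] +- [0.4  0.38 0.67] T [0.372 1.678 0.062]
```

```bash
python3 -m jog '{"delta_pos":[[0.006,-0.001,0],[0.006,0,0],[0.006,-0.001,0],[0.006,0,0],[0,0,0],[0,0,0],[0,0,0],[0,0,0],[0,0,0],[0,0,0]],"turn":[[0,0,0],[0,0,0],[0,0,0],[0,0,0],[0,0,0],[0,0,0],[0,0,0],[0,0,0],[0,0,0],[0,0,0]],"hand":[-0.2,-0.2,-0.2,-0.2,-0.2,-0.2,-0.2,-0.2,-0.2,-0.2]}'
python3 r.py
python3 -m jog '{"delta_pos":[[0.006,-0.001,0],[0.006,0,0],[0.006,-0.001,0],[0,0,0],[0,0,0],[0,0,0],[0,0,0],[0,0,0],[0,0,0],[0,0,0]],"turn":[[0,0,0],[0,0,0],[0,0,0],[0,0,0],[0,0,0],[0,0,0],[0,0,0],[0,0,0],[0,0,0],[0,0,0]],"hand":[-0.2,-0.2,-0.2,-0.2,-0.2,-0.2,-0.2,-0.2,-0.2,-0.2]}'
python3 r.py
```

```text
time: 29.3
ee_pos: [0.5967, 0.0118, 0.0121]
tcp_rot: [-180.0, -0.3, 173.6]
wrist_force: [-14.0, 0.7, 11.0]
opening: 0.0479
t 29.5 pos [0.5967 0.0118 0.0121] rot [-179.98   -0.25  173.63] F [-13.51   0.54  11.53] +- [0.34 0.39 0.41] T [0.426 2.362 0.051]
time: 30.55
ee_pos: [0.5967, 0.0119, 0.0121]
tcp_rot: [-180.0, -0.4, 173.6]
wrist_force: [-18.5, 2.2, 14.5]
opening: 0.0476
t 30.75 pos [0.5967 0.0119 0.0121] rot [-179.99   -0.36  173.63] F [-18.89   2.    14.81] +- [0.62 0.38 0.3 ] T [0.551 3.281 0.043]
```

Contact is at x=0.5967, against a predicted 0.5968, and the force is rising. I unwind the push a little, then open.

```bash
python3 -m jog '{"delta_pos":[[-0.012,0.001,0],[-0.012,0.001,0],[-0.006,0.001,0],[0,0,0],[0,0,0],[0,0,0],[0,0,0],[0,0,0],[0,0,0],[0,0,0]],"turn":[[0,0,0],[0,0,0],[0,0,0],[0,0,0],[0,0,0],[0,0,0],[0,0,0],[0,0,0],[0,0,0],[0,0,0]],"hand":[-0.2,-0.2,-0.2,-0.2,-0.2,-0.2,-0.2,-0.2,-0.2,-0.2]}'
python3 r.py
python3 -m jog '{"delta_pos":[[0,0,0],[0,0,0],[0,0,0],[0,0,0],[0,0,0],[0,0,0],[0,0,0],[0,0,0],[0,0,0],[0,0,0]],"turn":[[0,0,0],[0,0,0],[0,0,0],[0,0,0],[0,0,0],[0,0,0],[0,0,0],[0,0,0],[0,0,0],[0,0,0]],"hand":[0.15,0.2,0.25,0.3,0.4,0.5,0.55,0.55,0.55,0.55]}'
python3 r.py
python3 -c "
from h import *
wsnap('w10.png');c=snap('scene','s10.png')
cv2.imwrite('pics/s10z.png',cv2.resize(c['frame'][180:290,200:330,::-1],None,fx=5,fy=5,interpolation=cv2.INTER_CUBIC))"
```

```text
time: 31.8
ee_pos: [0.5967, 0.0118, 0.0121]
tcp_rot: [-180.0, -0.2, 173.6]
wrist_force: [-9.9, 0.2, 9.4]
opening: 0.0475
t 32.0 pos [0.5967 0.0119 0.0121] rot [-179.99   -0.18  173.63] F [-10.25   0.66   9.26] +- [0.33 0.26 0.28] T [0.395 1.745 0.016]
time: 33.05
ee_pos: [0.5984, 0.0117, 0.0121]
tcp_rot: [-180.0, 0.0, 173.6]
wrist_force: [-0.1, 0.3, -0.5]
opening: 0.0664
t 33.25 pos [0.5984 0.0118 0.012 ] rot [180.    -0.   173.62] F [ 0.14 -0.1  -0.22] +- [0.26 0.53 0.6 ] T [-0.008 -0.001  0.   ]
{'time': 33.3, 'q': [1.1265, 12.9914, -5.2402, 71.7689, -0.0014, 7.506], 'ee_pos': [0.5984, 0.0118, 0.012], 'tcp_rot': [-179.9986, -0.0002, 173.6205], 'wrist_force': [-0.2588, 0.6701, -1.0443], 'torque': [-0.0293, -0.0749, -0.028], 'opening': 0.0658}
```

View pics/s10z.png

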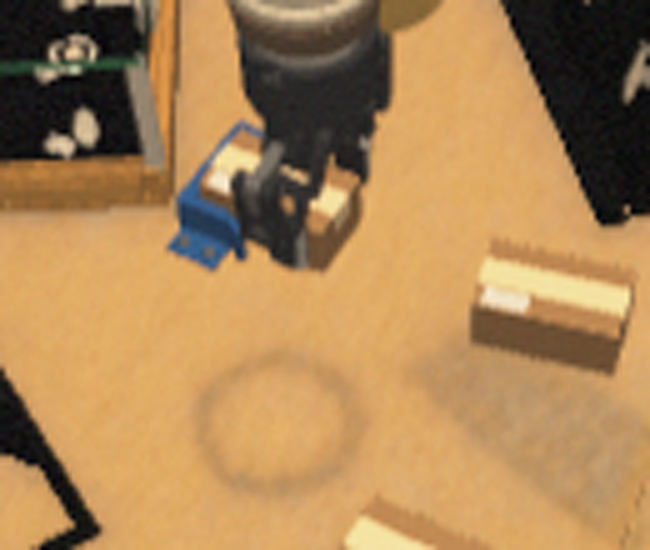

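View pics/w10.png

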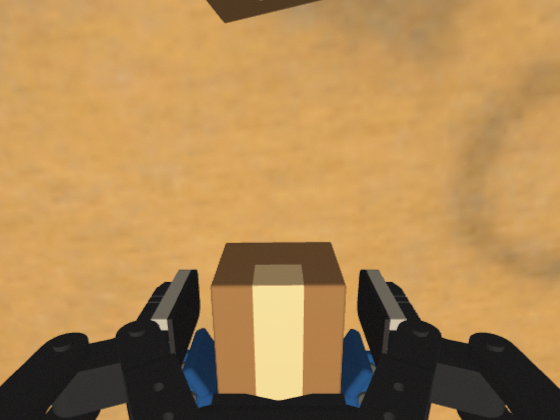

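The fingers are free of the carton, with blue rails on both sides of its front. I rise straight up and draw back to check.

```bash
python3 -m jog '{"delta_pos":[[0,0,0.1],[0,0,0.3],[0,0,0.5],[0,0,0.6],[0,0,0.6],[0,0,0.5],[-0.3,0,0.4],[-0.5,0,0.2],[-0.5,0,0],[-0.5,0,0]],"turn":[[0,0,0],[0,0,0],[0,0,0],[0,0,0],[0,0,0],[0,0,0],[0,0,0],[0,0,0],[0,0,0],[0,0,0]],"hand":[0.55,0.55,0.55,0.55,0.55,0.55,0.55,0.55,0.55,0.55]}'
python3 -m jog '{"delta_pos":[[-0.5,0,0],[-0.5,0,0],[-0.5,0,0],[-0.5,0,0],[-0.5,0,0],[-0.3,0,0],[-0.2,0,0],[0,0,0],[0,0,0],[0,0,0]],"turn":[[0,0,0],[0,0,0],[0,0,0],[0,0,0],[0,0,0],[0,0,0],[0,0,0],[0,0,0],[0,0,0],[0,0,0]],"hand":[0.55,0.55,0.55,0.55,0.55,0.55,0.55,0.55,0.55,0.55]}'
python3 - <<'E'
from h import *
obs()
for n in('top','scene'):
    c=snap(n,n+'11.png')
    y0,x0=(140,130) if n=='top' else (180,200)
    cv2.imwrite(f'pics/{n}11z.png',cv2.resize(c['frame'][y0:y0+140,x0:x0+160,::-1],None,fx=4,fy=4,interpolation=cv2.INTER_CUBIC))
E
python3 m.py top11.png; python3 m.py scene11.png
```

```text
time: 34.4
ee_pos: [0.5078, 0.0118, 0.1739]
tcp_rot: [180.0, 0.1, 173.6]
wrist_force: [0.2, -1.0, -0.1]
opening: 0.0661
time: 35.4
ee_pos: [0.3589, 0.0118, 0.1721]
tcp_rot: [-180.0, 0.0, 173.6]
wrist_force: [-0.4, 0.0, 0.3]
opening: 0.0661
{'time': 35.4, 'q': [1.8786, -22.1415, -20.3504, 91.7859, -0.0009, 8.2568], 'ee_pos': [0.3589, 0.0118, 0.1721], 'tcp_rot': [-179.9999, 0.0052, 173.6218], 'wrist_force': [-0.3858, 0.0496, 0.2748], 'torque': [-0.0048, -0.0156, -0.0128], 'opening': 0.0661}
777 z 0.0388 c [624.5   9.4] size [84.9 48.2] yaw -5.81
750 z 0.039 c [451.2 209.8] size [84.1 48.4] yaw -5.02
404 z 0.0419 c [627.3   8.5] size [89. 55.] yaw -6.96
453 z 0.0416 c [451.5  22.4] size [84.8 53.8] yaw 6.88
612 z 0.0414 c [453.5 209.9] size [86.2 51.6] yaw -4.74
```

View pics/top11z.png

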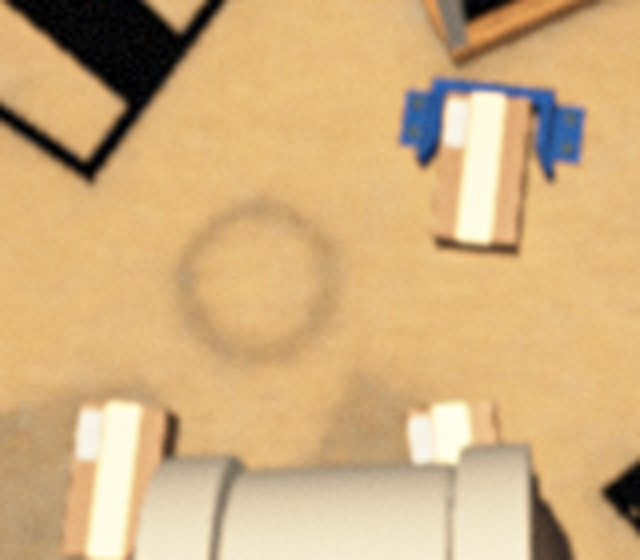

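View pics/scene11z.png

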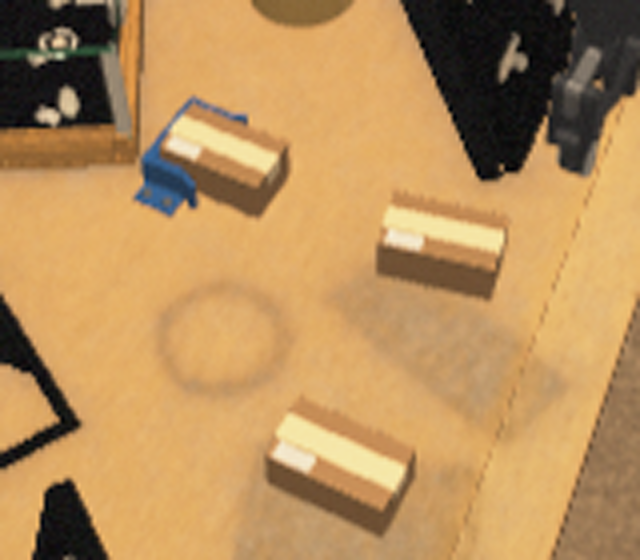

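The top view shows the carton seated between the rails against the stop at zoomed (485,165). The two light cartons are in place and the robot is clear of everything.

```bash
python3 -c "
from h import *
print(ticket.job_done())"
```

```text
the job is handed in; nothing more can be done
None
```

The heavy carton turned out to be the middle one. It now sits lengthwise in the blue guide with its end against the stop, and I handed the job in after about 35 s of robot time.

**Finding the heavy one:** I gripped the near end of the right-hand carton and tilted it about 1 cm. It levelled off at about 1.6 N, so it was light. The middle one, tilted the same way, read about 5.2 N. I did not raise the left one because only one carton is heavy.

**Sliding it in:** I kept the carton pressed lightly on the table and slid it forward, then sideways with a turn, then into the guide. The measured position stopped advancing at x = 0.5967, against a predicted 0.5968. The horizontal wrist force, about 10 N while sliding, reached 19 N against the stop, and I eased it to about 10 N before opening the fingers.

**Last checks:**
- **Heavy carton:** the top camera puts its centre at (0.6245, 0.0094) with yaw -5.8°. I had expected (0.625, 0.008), and the carton lies between the rails.
- **Light cartons:** the right one was within about 1 mm of its start after I set it down, and the later scene view still showed it there. The left one never moved.
- **Robot:** it is withdrawn and touches nothing.

**What was less certain:**
- **Possible lift:** while weighing the right-hand carton, its far end may have come off the table by a few tenths of a millimetre, because the force no longer changed on the last 0.2 mm step. The 5.2 N on the middle carton could also be close to its full weight, so I cannot rule out the same there. The cameras could not show a gap that small.
- **Guide angle:** my estimates ranged from -5.6° to -7.2° between views. The clearance between the rails absorbed that.
- **Gap to the stop:** the cameras can only place the carton to 1–2 mm, so contact with the stop is inferred from the force rise.

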